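# Hang the white stirrer pail on the two-prong hook

### The arm

A 7-joint arm with a two-finger parallel gripper is mounted at the origin on the work surface. World frame = base frame: x ahead of the robot, y to its left, z up, the work surface at z = 0. Lengths are in m, angles in rad, forces in N, time in s.
With the tool pointing down it reaches from about 0.4 to 0.85 m from the base axis. Payload 4.5 kg.
Tool frame: the origin (TCP) lies midway between the tips of the shut fingers; the grasp point (between the pads) lies 19 mm behind it (grip_depth is the z of the grasp point in the tool frame, in m); z points along the fingers, y is the direction in which the jaws open and shut (so a half turn about z gives the same grasp; the last joint's range is limited). The gripper opens to 85 mm and grips with 20 to 120 N. Pads are 22 mm wide; open, the fingers measure 114 mm over their backs; the gripper's body (76 mm by 85 mm) begins 54 mm behind the grasp point. The pads swing forward as they close: fully open they stand 13 mm farther back than shut.
Start: joints at [1.194, 0.689, -0.195, 1.565, 0.157, 0.902, -0.215], TCP at [0.25, -0.573, 0.231] pointing down, gripper open.
Joint ranges: [-3.01, 3.01], [-0.46, 2.08], [-1.47, 1.51], [0.13, 2.56], [-1, 4.14], [0.04, 2.09], [-2.66, 2.66]. Speed limits (rad/s): [2.57, 2.57, 3.14, 3.14, 3.14, 3.14, 3.14].

### API

Orientations are given as a unit quaternion [x, y, z, w].
In Python, from cell import get_state, camera, camera_params, close_job, boxes_of, grip_depth gives the robot as it stands. The module is installed in compiled form; this text tells all that it offers.
- The arm moves only by the tool servo_tool, never from a script. Its arguments are lists of equal length, an entry for each row: "xyz": the shift along the tool's x, y, z in mm, a list of three; "turn": the turn, a rotation vector about the tool's x, y, z in rad, a list of three; "jaw": the gripper command: -1 is shut, 1 is fully open, values between are in proportion. In form: {"xyz": [[dx, dy, dz], ...], "turn": [[rx, ry, rz], ...], "jaw": [jaw, ...]}. A call has 1 to 5 rows; each row is the pose to reach, as a shift and turn from the pose commanded when the call began, along the tool's axes at that moment; what a row does not reach only later rows make up. A row lasts 1/10 s, in which the tool goes at most 50 mm and 8.59 degrees, less where a joint would pass 70% of its speed; a pose out of reach is approached as far as the arm can. A call with a gripper value outside its range is refused whole. The fingers move at their own pace and stop on an object; the grip force is fixed at half the most. Time passes only in rows, so rows that repeat a pose let the fingers close. It gives the time, the measured TCP pose, the force and the opening at its end, in the units of the state.
- get_state(): the state, without advancing time (a new reading comes with each control period).
- camera(name): name is "scene" or "top" or "wrist"; returns the picture (480x640x3 uint8, red, green, blue); there is no depth.
- camera_params(name): a dict with "camera_matrix" (3x3 intrinsics, pixels), "origin" and "rotation" of the camera in the world. Camera axes: x right, y up, looking along -z (the intrinsics and any distortion apply to the point x, -y, -z); pixel columns grow to the right and rows downward; lengths in m; the calibration is good to about 2 mm. A picture is of the moment at which its call begins: read the wrist's pose just before it. camera_params takes no time and is no camera call; for the wrist camera it gives the pose at the moment of the call.
- close_job(): hands the job in, once; it reports no verdict.
Trained networks look in the newest picture that a camera, given by its name, has taken for a name from the list of things; names that differ only in an ending like _2 or _b are one class to them, and where a whole thing is asked for, a point or a joint stands for the part that bears it (a point fixed in the world has none). Each returns a list of dicts, best first, with "conf" (0 to 1); they miss things now and then, are a little off and sometimes report something else, mostly with a low value. They report only what shows in the picture. A call takes as long as a camera call. They do not tell look-alikes from the thing itself.
- boxes_of(target, camera): "box" ([left, top, right, bottom] in pixels, round what is visible of it).
The state is a dict: "t": time; "joint_positions": joint angles; "qvel": joint speeds; "effort": joint torques, N m; "tool_pos": TCP position; "eef_rot": TCP orientation; "contact_force": force on the tool from outside, world axes, zero at the start; "torque": the same for the moment, N m; "width": opening from 0.0 (shut) to 1.0 (fully open).
Only numpy, scipy, OpenCV 4.12 (cv2) and the standard library are available. Lean on these libraries where they do the work, as an engineer would, in place of code of your own. Each camera call takes 0.05 s, during which the arm holds its last target.

### The job

The counter is about to be wiped, so the white pail with the red grip, for used stirrers, has to come up off it. With the pail still standing on the counter, swing its folded bail upright with a fingertip, then lift the pail by the bail and hang it on the black two-prong hook stand, the bail lying over both prongs and the pail hanging straight and settled, clear of the counter. Leave the dark grey pail and its bail as they are.

Things in the scene. Friction and masses are not known exactly. Their poses are not given: they have to be found in the camera images.
- white_pail: White open pail (sizes in mm), 0.35 kg, 120 across, 95 high; origin: centre of underside, z up. Wire bail (5 thick, U 132 wide) pivots at z = 89, x = 0; its top bar, 85 from the pivots, runs along the pail's y. Starts folded to the pail's +x, 49-57 deg from upright (stops at 63 either side), the bar outside the rim. Stays at any angle; 1 N pushed level on the sleeve raises it.
- white_grip (a point): Centre of the red sleeve (12 mm thick, 40 long, rolls freely on the wire) in the middle of the white pail's bail bar (straight for 116): push (from outside, towards the pail) and grasp here. The frame turns with the bail: y along the bar, z from the pivots to the bar, straight up when the bail is upright.
- hook_seat (a point): Black fixed hook stand (mm). Point midway between its two prongs, on top of the rods (8 thick) at the bottom of their V-shaped dip, 210 above the counter. Prongs lie along x at y = +-36; free red ends point to -x, 40 before the seat and 29 above it; nowhere over 29. Post, crossbar 98 behind, at +x; open between the prongs. Foot 8 thick. The bar goes in over the red ends from -x, then down.
- grey_grip (a point): Centre of the black sleeve on the bail of the dark grey pail, a bystander of the same size and make, its bail likewise folded to its own +x; same frame as white_grip. A bottle, a stack of cups and a low caddy stand farther out, over 150 mm from the pails' and seat's centres.
Mind the look-alikes: they are no part of the job. Leave any orange, turquoise or yellow look-alike of the part that bears hook_seat alone.

How it is judged:
By the outcome, as a careful person would: the job done as asked, in the order asked, and still so for the second after the job is handed in, with the robot touching nothing.
It also fails if it takes over 61 s, if anything falls off the work surface, if the arm or the gripper's body presses on something with over 40 N, if the wrist force passes 120 N, or if a joint passes its speed limit or range.

## Working session

There is one attempt and no reset: what is moved stays moved. The work goes in short steps, Python scripts to look and compute and a tool call to move; the robot and the scene stay as the last step left them, time stands still between calls to the robot, and variables do not carry over. Pictures are saved under pics/ and viewed, and the job is handed in when it is done.

Besides the shell and the picture viewer there is one more tool, called after "Call:" as name(argument=value, ...) on one line, values as JSON. servo_tool: Moves the arm, as the interface text tells. Its arguments: {"type":"object","properties":{"xyz":{"type":"array"},"turn":{"type":"array"},"jaw":{"type":"array"}},"required":["xyz","turn","jaw"]}

```bash
mkdir -p pics; cat > h.py <<'E'
import numpy as np, cv2
from cell import *
from scipy.spatial.transform import Rotation as R
def snap(n,f):
    p=camera_params(n); im=camera(n); cv2.imwrite('pics/'+f,cv2.cvtColor(np.array(im),cv2.COLOR_RGB2BGR)); return im,p
def ray(p,u,v):
    K=np.array(p['camera_matrix']); d=np.linalg.inv(K)@[u,v,1]; d=np.array([d[0],-d[1],-d[2]])
    d=np.array(p['rotation'])@d; return np.array(p['origin']),d/np.linalg.norm(d)
def atz(p,u,v,z):
    o,d=ray(p,u,v); return o+d*(z-o[2])/d[2]
def tri(rs):
    A=np.zeros((3,3));b=np.zeros(3)
    for o,d in rs:
        M=np.eye(3)-np.outer(d,d);A+=M;b+=M@o
    return np.linalg.solve(A,b)
def proj(p,X):
    c=np.array(p['rotation']).T@(np.array(X)-np.array(p['origin'])); K=np.array(p['camera_matrix'])
    q=K@[c[0],-c[1],-c[2]]; return q[:2]/q[2]
E
python3 - <<'E'
from h import *
np.set_printoptions(precision=4,suppress=True)
s=get_state(); print(s['t'],s['tool_pos'],s['eef_rot'],s['contact_force'],grip_depth if not callable(grip_depth) else grip_depth())
for n in ['scene','top']:
    im,p=snap(n,n+'0.png'); print(n,{k:np.array(v).round(4).tolist() for k,v in p.items()})
    for t in ['white_grip','white_pail','hook_seat','grey_grip']:
        print(t,[(np.round(b['box']).tolist(),round(b['conf'],2)) for b in boxes_of(t,n)])
print(get_state()['t'])
E
```

```text
0.0 [ 0.2493 -0.5724  0.2305] [ 0.979   0.204  -0.0003 -0.0009] [-1.3806 -0.1213  0.1835] -0.0187
scene {'camera_matrix': [[508.4087, 0.0, 322.4883], [0.0, 508.4087, 236.6312], [0.0, 0.0, 1.0]], 'origin': [1.1794, -0.2383, 1.1531], 'rotation': [0.2603, 0.1806, 0.5568, 0.7679]}
white_grip [([409.0, 228.0, 466.0, 238.0], 0.66)]
white_pail [([406.0, 212.0, 463.0, 261.0], 0.93)]
hook_seat [([306.0, 247.0, 374.0, 367.0], 0.85), ([219.0, 293.0, 307.0, 420.0], 0.69), ([429.0, 250.0, 516.0, 370.0], 0.62)]
grey_grip [([194.0, 278.0, 252.0, 295.0], 0.72)]
top {'camera_matrix': [[583.4532, 0.0, 312.13], [0.0, 583.4532, 251.494], [0.0, 0.0, 1.0]], 'origin': [0.2174, 0.0099, 1.4018], 'rotation': [-0.057, 0.0687, 0.7097, -0.6988]}
white_grip [([145.0, 203.0, 205.0, 231.0], 0.84)]
white_pail [([141.0, 199.0, 204.0, 264.0], 0.84)]
hook_seat [([279.0, 120.0, 333.0, 216.0], 0.88), ([355.0, 93.0, 432.0, 193.0], 0.71), ([161.0, 312.0, 227.0, 387.0], 0.69)]
grey_grip [([383.0, 203.0, 449.0, 245.0], 0.72)]
0.5
```

View pics/scene0.png

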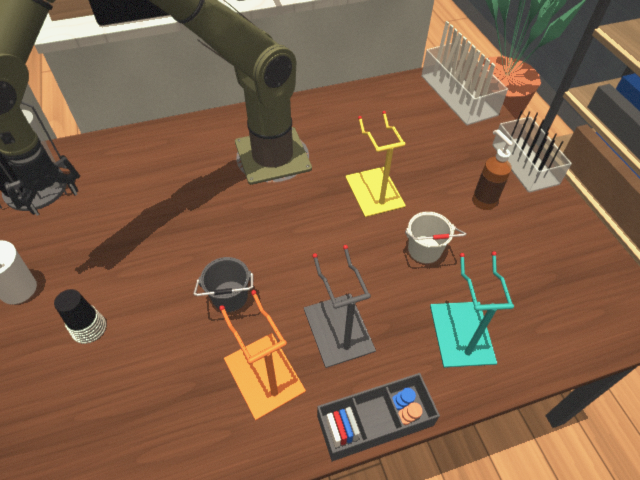

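View pics/top0.png

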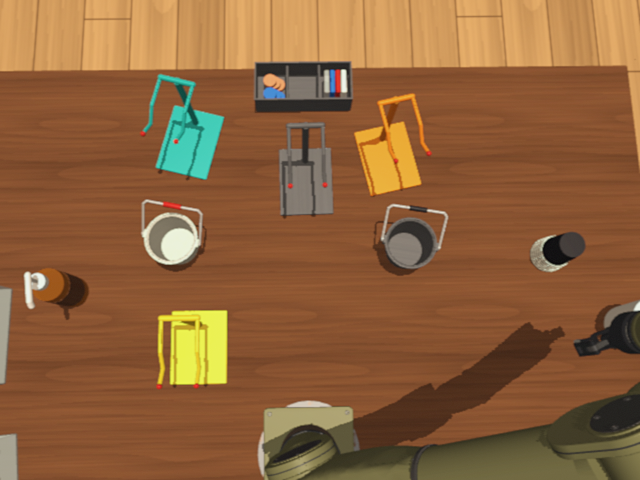

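Candidates for the hook in the scene view are black (340,305), orange (262,345), turquoise (475,310) and yellow (380,165). For the pail they are white (430,238) and grey (225,285). By the description I choose the black stand and the white pail with the red sleeve, and I'll check both in close crops.

```bash
sed -i "s/np.array(p\['rotation'\])/rot(p)/g" h.py; cat >> h.py <<'E'
def rot(p):
    r=np.array(p['rotation']); return R.from_quat(r).as_matrix() if r.shape==(4,) else r
E
python3 - <<'E'
from h import *
a=cv2.imread('pics/scene0.png');b=cv2.imread('pics/top0.png')
f=lambda i,x,y,w,h:cv2.resize(i[y:y+h,x:x+w],(400,300),interpolation=cv2.INTER_CUBIC)
o=np.vstack([np.hstack([f(a,390,195,100,75),f(a,290,235,100,75)]),np.hstack([f(b,125,190,100,75),f(b,255,115,100,75)])])
cv2.imwrite('pics/crop1.png',o)
E
```

```text
(no output)
```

View pics/crop1.png

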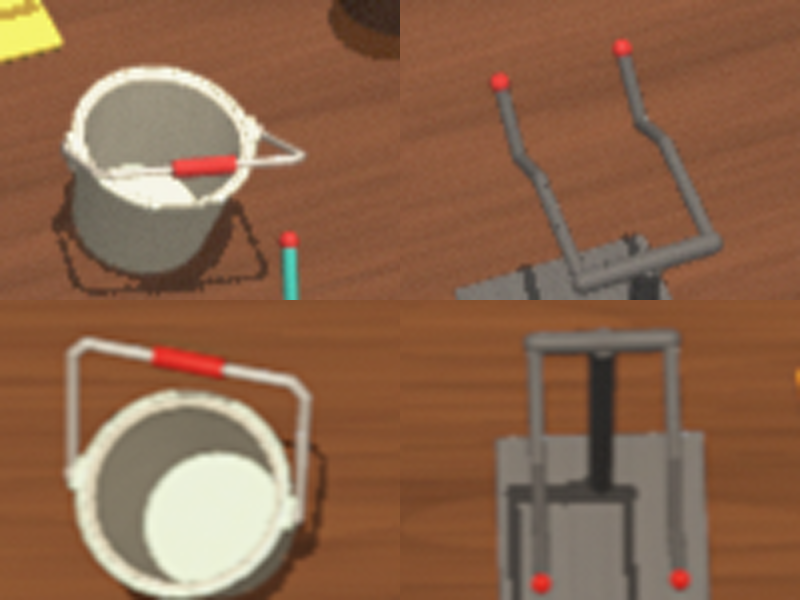

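```bash
python3 - <<'E'
from h import *
np.set_printoptions(precision=4,suppress=True)
s=camera_params('scene');t=camera_params('top')
P={'grip':((441,236.25),(172.25,205.25)),'pivL':((408,232.5),(143.5,232.5)),'pivR':((454.5,228.25),(198,243)),
'redA':((315,255.5),(290.25,185.75)),'redB':((345.5,246.75),(325,184.75)),'barA':((336,306),(288.25,125.5)),'barB':((368.25,295.5),(323,125.25))}
Q={}
for k,(a,b) in P.items():
    X=tri([ray(s,*a),ray(t,*b)]);Q[k]=X;print(k,X,proj(s,X)-a,proj(t,X)-b)
print('piv mid',(Q['pivL']+Q['pivR'])/2, np.linalg.norm(Q['pivL']-Q['pivR']))
bm=(Q['barA']+Q['barB'])/2;rm=(Q['redA']+Q['redB'])/2;d=bm-rm;print(bm,rm,d,np.hypot(*d[:2]))
# red ends swapped?
E
```

```text
grip [0.5521 0.2949 0.1432] [ 0.1149 -0.0182] [0.1234 0.046 ]
pivL [0.4856 0.307  0.0975] [22.5695 -6.0875] [27.2279  6.3814]
pivR [0.5009 0.2986 0.1069] [-23.6599   1.12  ] [-24.2661 -11.6338]
redA [ 0.5643 -0.0027  0.2155] [15.6383 -2.1376] [16.557  3.405]
redB [ 0.5734 -0.008   0.2543] [-15.3896   0.2298] [-15.5253  -5.2705]
barA [0.6989 0.0004 0.2125] [16.6746 -2.4378] [16.149   3.7025]
barB [ 0.703  -0.0064  0.2547] [-16.7673   0.366 ] [-15.3242  -5.7019]
piv mid [0.4933 0.3028 0.1022] 0.019859430418305134
[ 0.7009 -0.003   0.2336] [ 0.5688 -0.0053  0.2349] [ 0.1321  0.0024 -0.0013] 0.13210649368648167
```

```bash
python3 - <<'E'
from h import *
np.set_printoptions(precision=4,suppress=True)
s=camera_params('scene');t=camera_params('top')
P={'grip':((441,236.25),(172.25,205.25)),'pivL':((454.5,228.25),(143.5,232.5)),'pivR':((408,232.5),(198,243)),
'redA':((345.5,246.75),(290.25,185.75)),'redB':((315,255.5),(325,184.75)),'barA':((368.25,295.5),(288.25,125.5)),'barB':((336,306),(323,125.25))}
Q={}
for k,(a,b) in P.items():
    X=tri([ray(s,*a),ray(t,*b)]);Q[k]=X;print(k,X,proj(s,X)-a,proj(t,X)-b)
pm=(Q['pivL']+Q['pivR'])/2
g=Q['grip'];d=Q['pivL']-Q['pivR'];u=np.array([d[1],-d[0],0]);u/=np.linalg.norm(u)
print('piv mid',pm, np.linalg.norm(d),'yaw(+x)',np.degrees(np.arctan2(u[1],u[0])),'yaw mid->grip',np.degrees(np.arctan2(*(g-pm)[1::-1])),'r',np.linalg.norm(g-pm),'bail',np.degrees(np.arctan2(np.hypot(*(g-pm)[:2]),(g-pm)[2])))
bm=(Q['barA']+Q['barB'])/2;rm=(Q['redA']+Q['redB'])/2;h=bm-rm;print(bm,rm,np.linalg.norm(Q['redA']-Q['redB']),np.hypot(*h[:2]),np.degrees(np.arctan2(h[1],h[0])),
 'lat',np.degrees(np.arctan2(*(Q['redA']-Q['redB'])[[1,0]]))-90)
E
```

```text
grip [0.5521 0.2949 0.1432] [ 0.1149 -0.0182] [0.1234 0.046 ]
pivL [0.5035 0.3717 0.0862] [ 0.1978 -0.0341] [0.2204 0.0811]
pivR [0.4777 0.2473 0.085 ] [-0.0025  0.0003] [-0.0028 -0.0009]
redA [0.5675 0.0314 0.2307] [ 0.1832 -0.0158] [0.1902 0.0552]
redB [ 0.5689 -0.0409  0.2302] [ 0.1346 -0.0084] [0.1384 0.0353]
barA [0.7001 0.0342 0.2304] [ 0.2652 -0.0245] [0.2506 0.0804]
barB [ 0.7013 -0.0387  0.2278] [-0.2291  0.0165] [-0.2149 -0.0602]
piv mid [0.4906 0.3095 0.0856] 0.12703254783512732 yaw(+x) -11.738924872650337 yaw mid->grip -13.353023422163336 r 0.08552367425475044 bail 47.62363433863306
[ 0.7007 -0.0023  0.2291] [ 0.5682 -0.0047  0.2305] 0.07230575898763508 0.13253234584926474 1.0614103563175121 lat 1.1443331740147187
```

```bash
cat >> h.py <<'E'
def go(xyz,yaw):
    """yaw deg = world dir of tool y (tool down); returns shift mm and rotvec in tool axes from measured pose"""
    s=get_state(); r=R.from_quat(s['eef_rot'])
    c,n=np.cos(np.radians(yaw)),np.sin(np.radians(yaw))
    y=np.array([c,n,0]);z=np.array([0,0,-1.]);x=np.cross(y,z)
    T=R.from_matrix(np.c_[x,y,z])
    print('t',s['t'],'tcp',np.round(s['tool_pos'],4),'mm',(r.inv().apply(np.array(xyz)-s['tool_pos'])*1000).round(1),'rv',(r.inv()*T).as_rotvec().round(3),'F',np.round(s['contact_force'],1),'w',round(s['width'],3))
E
python3 -c "
from h import *
go([0.25,-0.573,0.33],-66.5)
go([0.583,0.288,0.33],-12.5)
s=camera_params('scene');t=camera_params('top')
print(tri([ray(s,462,257),ray(t,143,133)]),tri([ray(s,494,255),ray(t,143,133)]),tri([ray(s,462,257),ray(t,176,141)]))"
```

```text
t 0.5 tcp [ 0.2496 -0.573   0.2313] mm [  0.4   0.2 -98.7] rv [0.    0.    0.001] F [-0.3  0.  -0.2] w 1.001
t 0.5 tcp [ 0.2496 -0.573   0.2313] mm [ 649.5 -656.2  -98.7] rv [ 0.     0.    -0.942] F [-0.3  0.  -0.2] w 1.001
[0.67371117 0.30633946 0.22888924] [0.68785566 0.34098666 0.22686409] [0.66987355 0.27124774 0.22522058]
```

Call:
servo_tool(xyz=[[0,0,-50],[30,-30,-99],[60,-60,-99],[95,-95,-99],[130,-130,-99]], turn=[[0,0,0],[0,0,-0.05],[0,0,-0.1],[0,0,-0.15],[0,0,-0.2]], jaw=[-1,-1,-1,-1,-1])

```text
t: 1.0
tool_pos: [0.3168, -0.4025, 0.3312]
eef_rot: [0.953, 0.301, 0.001, 0.001]
contact_force: [1.9, 0.3, 0.0]
width: 0.143
```

```bash
python3 -c "
from h import *
go([0.583,0.288,0.33],-12.5)"
```

```text
t 1.0 tcp [ 0.3168 -0.4025  0.3312] mm [ 6.147e+02 -4.120e+02  5.000e-01] rv [ 0.002  0.    -0.74 ] F [1.9 0.3 0. ] w 0.143
```

Call:
servo_tool(xyz=[[40,-27,0],[80,-54,0],[120,-81,0],[160,-108,0],[200,-135,0]], turn=[[0,0,-0.05],[0,0,-0.1],[0,0,-0.15],[0,0,-0.2],[0,0,-0.25]], jaw=[-1,-1,-1,-1,-1])

```text
t: 1.5
tool_pos: [0.4029, -0.177, 0.3307]
eef_rot: [0.908, 0.418, 0.0, 0.0]
contact_force: [1.0, 0.2, 0.2]
width: 0.0
```

```bash
python3 -c "
from h import *
go([0.583,0.288,0.33],-12.5)"
```

```text
t 1.5 tcp [ 0.4029 -0.177   0.3307] mm [ 470.3 -165.7    0.5] rv [ 0.001  0.    -0.49 ] F [1.  0.2 0.2] w 0.0
```

Call:
servo_tool(xyz=[[45,-16,0],[90,-32,0],[135,-48,0],[180,-64,0],[225,-80,0]], turn=[[0,0,-0.05],[0,0,-0.1],[0,0,-0.15],[0,0,-0.2],[0,0,-0.25]], jaw=[-1,-1,-1,-1,-1])

```text
t: 2.0
tool_pos: [0.4889, 0.0458, 0.3305]
eef_rot: [0.849, 0.528, 0.0, 0.0]
contact_force: [0.7, -0.4, -0.4]
width: 0.001
```

```bash
python3 -c "
from h import *
go([0.583,0.288,0.33],-12.5)"
```

```text
t 2.0 tcp [0.4889 0.0458 0.3305] mm [258.8 -22.8   0.5] rv [ 0.001  0.    -0.24 ] F [ 0.7 -0.4 -0.4] w 0.001
```

Call:
servo_tool(xyz=[[50,-4,0],[100,-9,0],[150,-13,0],[200,-18,0],[250,-22,0]], turn=[[0,0,-0.05],[0,0,-0.1],[0,0,-0.15],[0,0,-0.2],[0,0,-0.24]], jaw=[-1,-1,-1,-1,-1])

```text
t: 2.5
tool_pos: [0.5799, 0.2787, 0.3303]
eef_rot: [0.78, 0.626, 0.0, 0.0]
contact_force: [1.1, -0.0, 0.3]
width: 0.0
```

```bash
python3 -c "
from h import *
np.set_printoptions(suppress=True)
im,p=snap('wrist','w1.png')
for n in ['white_grip','white_pail']: print([(np.round(b['box']).tolist(),round(b['conf'],2)) for b in boxes_of(n,'wrist')])
go([0.583,0.288,0.33],-12.5); go([0.583,0.288,0.127],-12.5)
print({k:np.array(v).round(4).tolist() for k,v in p.items()}, proj(p,[.5521,.2949,.1455]))"
```

```text
[([216.0, 101.0, 291.0, 267.0], 0.72)]
[([152.0, 100.0, 295.0, 272.0], 0.76)]
t 2.65 tcp [0.5785 0.2813 0.3294] mm [ 7.5  2.9 -0.6] rv [-0.002 -0.002  0.004] F [-0.3 -0.7 -0.1] w 0.001
t 2.65 tcp [0.5785 0.2813 0.3294] mm [  7.    3.3 202.4] rv [-0.002 -0.002  0.004] F [-0.3 -0.7 -0.1] w 0.001
{'camera_matrix': [[422.681, 0.0, 324.0183], [0.0, 422.681, 233.8371], [0.0, 0.0, 1.0]], 'origin': [0.5969, 0.352, 0.4732], 'rotation': [-0.148, 0.0163, -0.1082, 0.9829]} [284.26087097 190.63832145]
```

View pics/w1.png

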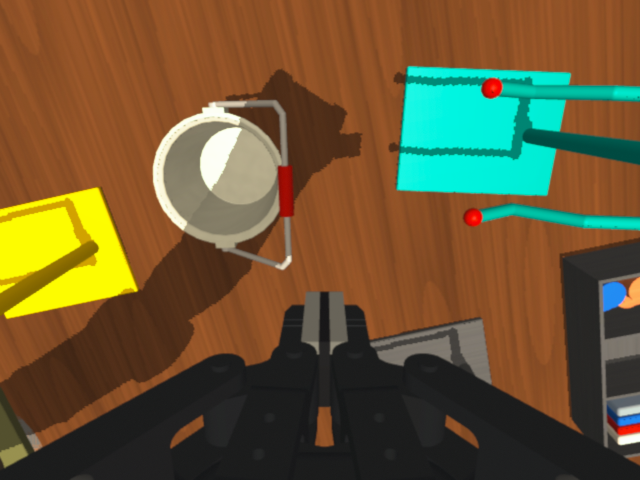

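The red sleeve shows at (286,191), against a predicted (284,191). The position agrees and the fingers are clear of it on the outside. Descending.

Call:
servo_tool(xyz=[[7,3,20],[7,3,65],[7,3,110],[7,3,155],[7,3,190]], turn=[[0,0,0.004],[0,0,0.004],[0,0,0.004],[0,0,0.004],[0,0,0.004]], jaw=[-1,-1,-1,-1,-1])

```text
t: 3.15
tool_pos: [0.5832, 0.2802, 0.1379]
eef_rot: [0.782, 0.623, -0.002, 0.001]
contact_force: [0.2, -0.1, -0.6]
width: 0.002
```

```bash
python3 -c "
from h import *
im,p=snap('wrist','w2.png')
go([0.582,0.288,0.127],-12.5)"
```

```text
t 3.2 tcp [0.5803 0.2782 0.1325] mm [10.  -0.5  5.4] rv [-0.008  0.01  -0.007] F [-1.3 -1.7 -3.3] w 0.0
```

View pics/w2.png

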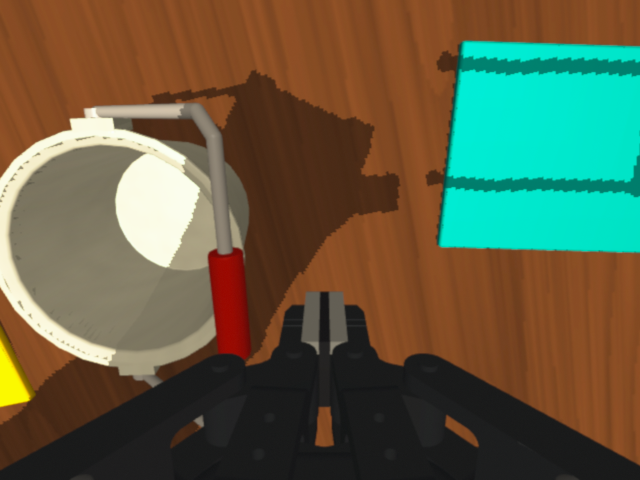

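```bash
python3 -c "
from h import *
im,p=snap('wrist','w3.png')
s=get_state()
print(proj(p,[.5521,.2949,.1455]),proj(p,s['tool_pos']),s['qvel'])
print(boxes_of('white_grip','wrist'))
go([0.582,0.288,0.127],-12.5)
a=cv2.imread('pics/w3.png')
m=(a[:,:,2]>110)&(a[:,:,1]<60)&(a[:,:,0]<60); ys,xs=np.nonzero(m[:, :300]);print(xs.mean(),ys.mean(),ys.min(),ys.max())
"
```

```text
[229.84237394 304.92341495] [323.48697556 315.60079811] [ 0.00325932 -0.07551481 -0.0411549  -0.08652333 -0.02123905  0.05516735
  0.01962627]
[{'box': [92.5, 91.3, 252.0, 424.1], 'conf': 0.82}]
t 3.3 tcp [0.5828 0.2806 0.1387] mm [ 7.1 -2.4 11.7] rv [-0.003  0.004 -0.007] F [-0.   0.5  0.5] w 0.0
231.55558797782317 302.0878319229647 246 361
```

Call:
servo_tool(xyz=[[7,0,6],[7,0,11],[7,0,11],[7,-6,11],[7,-12,11]], turn=[[0,0,-0.007],[0,0,-0.007],[0,0,-0.007],[0,0,-0.007],[0,0,-0.007]], jaw=[-1,-1,-1,-1,-1])

```text
t: 3.8
tool_pos: [0.5735, 0.2928, 0.13]
eef_rot: [0.78, 0.626, 0.0, 0.0]
contact_force: [-0.6, 0.6, -0.3]
width: 0.002
```

```bash
python3 -c "
from h import *
im,p=snap('wrist','w4.png')
go([0.5682,0.2916,0.128],-12.5)"
```

```text
t 3.85 tcp [0.572  0.2933 0.1298] mm [-2.5 -3.3  1.8] rv [-0.001 -0.     0.003] F [-0.2 -1.   0.5] w 0.0
```

View pics/w4.png

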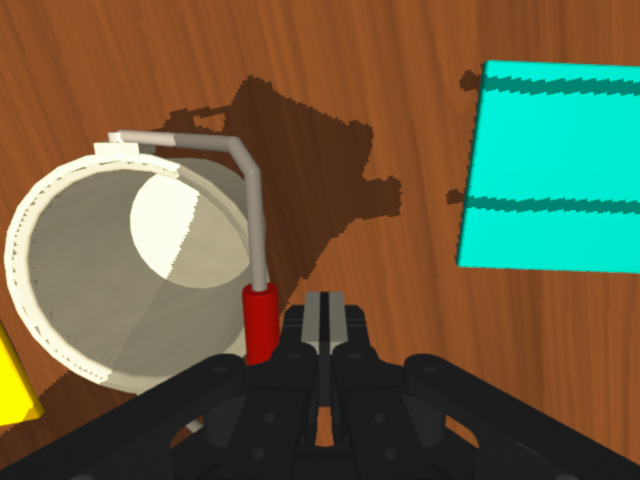

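Call:
servo_tool(xyz=[[0,-8,-6],[0,-16,-12],[0,-24,-17],[0,-32,-21],[0,-40,-23]], turn=[[0,0,0],[0,0,0],[0,0,0],[0,0,0],[0,0,0]], jaw=[-1,-1,-1,-1,-1])

```text
t: 4.35
tool_pos: [0.5339, 0.3018, 0.153]
eef_rot: [0.779, 0.627, 0.0, -0.0]
contact_force: [0.5, -0.1, 1.1]
width: 0.003
```

```bash
python3 -c "
from h import *
im,p=snap('wrist','w5.png')
snap('top','t5.png')
go([0.5108,0.3051,0.157],-12.5)
a=cv2.imread('pics/t5.png')[180:280,110:243];b=cv2.imread('pics/w5.png')
cv2.imwrite('pics/c5.png',np.hstack([cv2.resize(a,(400,300)),cv2.resize(b,(400,300))]))"
```

```text
t 4.45 tcp [0.5329 0.3023 0.1527] mm [ -1.9 -22.2  -4.2] rv [-0.001 -0.     0.003] F [ 0.   0.3 -0. ] w 0.002
```

View pics/c5.png

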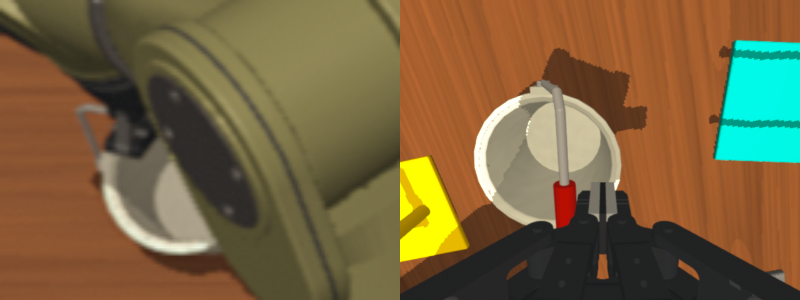

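```bash
cat >> h.py <<'E'
def bail(f,p,c=np.array([.4906,.3095]),yaw=-12.5,z0=0.089):
    a=cv2.imread('pics/'+f); m=((a[:,:,2]>100)&(a[:,:,1]<60)&(a[:,:,0]<60)).astype(np.uint8)
    n,l,st,ce=cv2.connectedComponentsWithStats(m)
    k=1+np.argmax(st[1:,4]); y0=st[k,1]; row=y0+12; xs=np.nonzero(l[row]==k)[0]; u=xs.mean()
    o,d=ray(p,u,row); th=np.radians(yaw); ux=np.array([np.cos(th),np.sin(th)])
    best=[]
    for t in np.linspace(-30,70,1001):
        z=z0+.085*np.cos(np.radians(t)); X=o+d*(z-o[2])/d[2]; best.append((abs((X[:2]-c)@ux-.085*np.sin(np.radians(t))),t,X))
    e,t,X=min(best,key=lambda q:q[0]); print('px',u,row,xs.min(),xs.max(),'bail deg',round(t,1),'err',e,X)
E
python3 -c "
from h import *
p=camera_params('wrist');bail('w5.png',p)"
```

```text
px 263.0 300 246 280 bail deg 16.2 err 5.487672798364096e-07 [0.51724969 0.32014634 0.17062496]
```

Call:
servo_tool(xyz=[[-1,-8,-2],[-1,-16,-4],[-2,-22,-4],[-2,-24,-4],[-2,-24,-4]], turn=[[0,0,0],[0,0,0],[0,0,0],[0,0,0],[0,0,0]], jaw=[-1,-1,-1,-1,-1])

```text
t: 4.95
tool_pos: [0.5103, 0.3045, 0.1562]
eef_rot: [0.779, 0.627, -0.0, 0.0]
contact_force: [0.1, -0.4, -0.4]
width: 0.004
```

```bash
python3 -c "
from h import *
im,p=snap('wrist','w6.png')
go([0.4906,0.3095,0.155],-12.5)
bail('w6.png',p)"
```

```text
t 5.0 tcp [0.5107 0.3044 0.1562] mm [  0.7 -20.7   1.2] rv [-0.     0.     0.001] F [ 0.1  0.7 -0.7] w 0.0
px 260.0 295 242 278 bail deg 0.1 err 1.802085132338003e-05 [0.49406765 0.32437289 0.17399987]
```

View pics/w6.png

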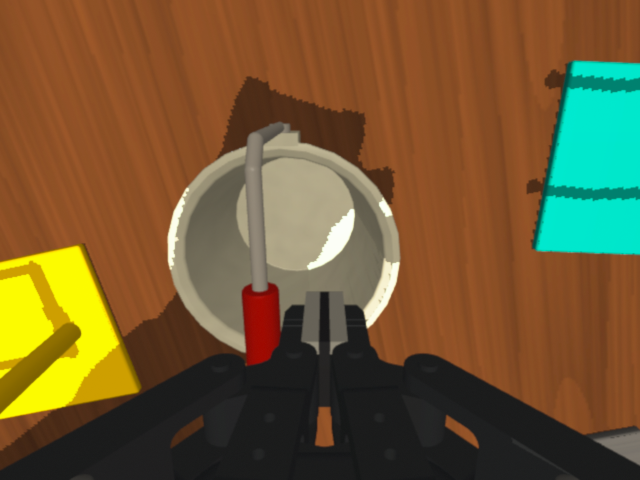

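Call:
servo_tool(xyz=[[0,12,0],[0,14,-40],[0,0,-60],[0,-15,-60],[0,-21,-60]], turn=[[0,0,0],[0,0,0],[0,0,0],[0,0,0],[0,0,0]], jaw=[-1,-1,1,1,1])

```text
t: 5.5
tool_pos: [0.4903, 0.3093, 0.217]
eef_rot: [0.779, 0.626, 0.001, -0.0]
contact_force: [-0.7, -0.0, -1.2]
width: 0.507
```

Call:
servo_tool(xyz=[[0,0,0],[0,0,0],[0,0,0]], turn=[[0,0,0],[0,0,0],[0,0,0]], jaw=[1,1,1])

```text
t: 5.8
tool_pos: [0.4911, 0.3083, 0.2156]
eef_rot: [0.78, 0.626, -0.0, 0.0]
contact_force: [-0.7, 0.6, -0.3]
width: 0.989
```

```bash
python3 -c "
from h import *
im,p=snap('wrist','w7.png')
go([0.4906,0.3095,0.155],-12.5)
bail('w7.png',p)
print(proj(p,[.4906,.3095,.174]))"
```

```text
t 5.85 tcp [0.491  0.3084 0.2157] mm [ 1.  -0.6 60.7] rv [-0.     0.001  0.   ] F [ 0.1 -0.2  0.5] w 1.004
px 321.0 243 309 333 bail deg 0.0 err 7.58276741304317e-06 [0.49338351 0.32202057 0.174     ]
[321.06743291 268.95925202]
```

View pics/w7.png

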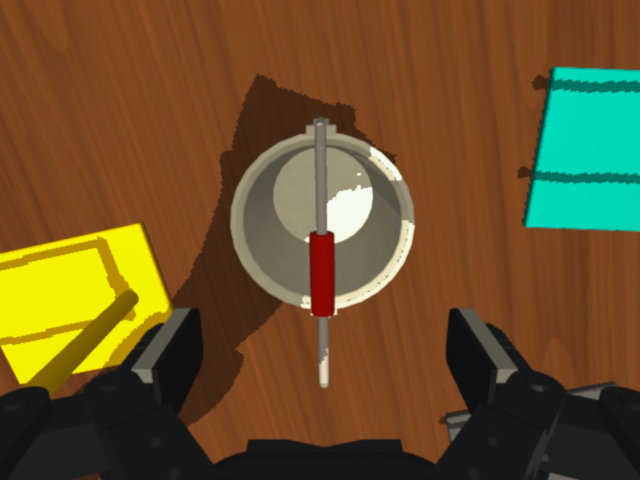

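The bail stands upright between the open jaws, with the sleeve centred at (322,273). Descending and gripping.

Call:
servo_tool(xyz=[[0,0,30],[0,0,58],[0,0,60],[0,0,60],[0,0,60]], turn=[[0,0,0],[0,0,0],[0,0,0],[0,0,0],[0,0,0]], jaw=[1,1,1,-1,-1])

```text
t: 6.35
tool_pos: [0.4911, 0.3097, 0.1575]
eef_rot: [0.78, 0.626, 0.001, -0.0]
contact_force: [0.7, 0.7, 0.3]
width: 0.688
```

Call:
servo_tool(xyz=[[0,0,0],[0,0,0],[0,0,0],[0,0,0],[0,0,0]], turn=[[0,0,0],[0,0,0],[0,0,0],[0,0,0],[0,0,0]], jaw=[-1,-1,-1,-1,-1])

```text
t: 6.85
tool_pos: [0.4906, 0.3092, 0.157]
eef_rot: [0.779, 0.626, 0.001, 0.0]
contact_force: [0.5, -1.9, 5.1]
width: 0.119
```

```bash
python3 -c "
from h import *
im,p=snap('wrist','w8.png')
go([0.4906,0.3095,0.155],-12.5)"
```

```text
t 6.9 tcp [0.4907 0.3092 0.157 ] mm [ 0.3 -0.1  2. ] rv [ 0.001 -0.001  0.001] F [-0.8 -0.2  6.1] w 0.114
```

View pics/w8.png

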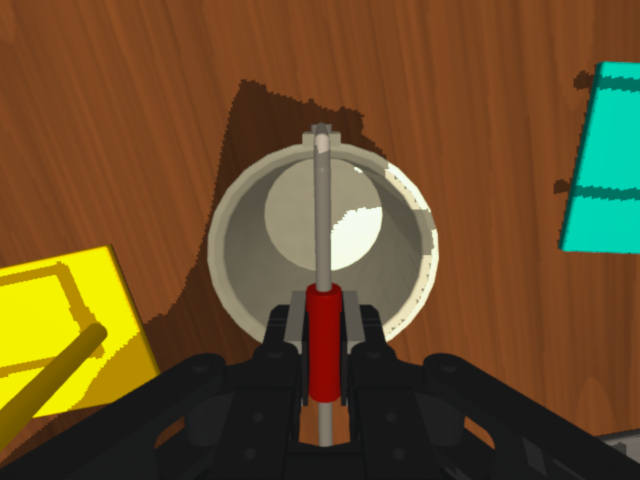

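Call:
servo_tool(xyz=[[0,0,-6],[0,0,-15],[0,0,-30],[0,0,-50],[0,0,-70]], turn=[[0,0,0],[0,0,0],[0,0,0],[0,0,0],[0,0,0]], jaw=[-1,-1,-1,-1,-1])

```text
t: 7.4
tool_pos: [0.4896, 0.3084, 0.2266]
eef_rot: [0.779, 0.626, -0.001, -0.0]
contact_force: [0.7, -0.1, -4.7]
width: 0.113
```

Call:
servo_tool(xyz=[[0,0,-18],[0,0,-29],[0,0,-35],[0,0,-35],[0,0,-35]], turn=[[0,0,0],[0,0,0],[0,0,0],[0,0,0],[0,0,0]], jaw=[-1,-1,-1,-1,-1])

```text
t: 7.9
tool_pos: [0.4899, 0.3085, 0.2605]
eef_rot: [0.78, 0.626, -0.001, 0.0]
contact_force: [-0.3, -0.3, -5.3]
width: 0.116
```

```bash
python3 -c "
from h import *
im,p=snap('wrist','w9.png');snap('scene','s9.png')
go([0.51,-0.004,0.26],1.1)
a=cv2.imread('pics/s9.png');b=cv2.imread('pics/w9.png')
cv2.imwrite('pics/c9.png',np.hstack([cv2.resize(a[120:420,240:640],(400,300)),cv2.resize(b,(400,300))]))"
```

```text
t 8.0 tcp [0.4898 0.3084 0.2603] mm [-300.7   87.     0.7] rv [-0.002  0.002 -0.236] F [ 0.4  0.2 -5.1] w 0.116
```

View pics/c9.png

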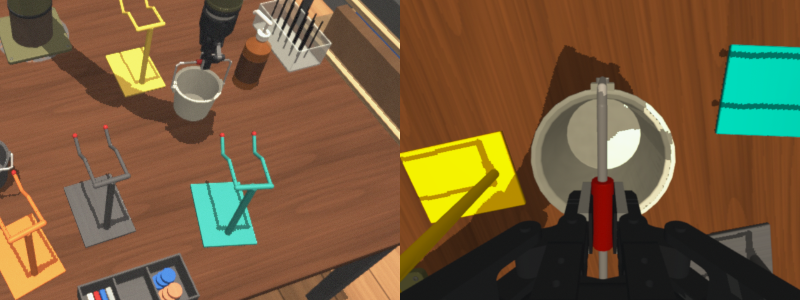

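Call:
servo_tool(xyz=[[-8,2,0],[-22,6,0],[-45,12,0],[-75,21,0],[-108,31,0]], turn=[[0,0,0],[0,0,-0.03],[0,0,-0.06],[0,0,-0.09],[0,0,-0.12]], jaw=[-1,-1,-1,-1,-1])

```text
t: 8.5
tool_pos: [0.4969, 0.1957, 0.261]
eef_rot: [0.74, 0.673, -0.0, -0.0]
contact_force: [1.2, -0.5, -4.7]
width: 0.113
```

```bash
python3 -c "
from h import *
go([0.505,-0.004,0.245],1.1)"
```

```text
t 8.5 tcp [0.4969 0.1957 0.261 ] mm [-198.1   26.9   16. ] rv [-0.001  0.    -0.114] F [ 1.2 -0.5 -4.7] w 0.113
```

Call:
servo_tool(xyz=[[-33,5,2],[-68,10,4],[-102,14,7],[-133,18,10],[-160,22,13]], turn=[[0,0,-0.03],[0,0,-0.06],[0,0,-0.09],[0,0,-0.112],[0,0,-0.114]], jaw=[-1,-1,-1,-1,-1])

```text
t: 9.0
tool_pos: [0.5031, 0.0325, 0.2479]
eef_rot: [0.702, 0.713, -0.001, 0.0]
contact_force: [-0.2, -0.4, -4.9]
width: 0.116
```

```bash
python3 -c "
from h import *
go([0.505,-0.004,0.245],1.1)"
```

```text
t 9.0 tcp [0.5031 0.0325 0.2479] mm [-36.5   1.3   2.9] rv [-0.001  0.001 -0.004] F [-0.2 -0.4 -4.9] w 0.116
```

Call:
servo_tool(xyz=[[-16,0,2],[-27,0,2],[-34,0,2],[-37,0,2],[-37,0,2]], turn=[[0,0,0],[0,0,0],[0,0,0],[0,0,0],[0,0,0]], jaw=[-1,-1,-1,-1,-1])

```text
t: 9.5
tool_pos: [0.5045, -0.0011, 0.2465]
eef_rot: [0.701, 0.713, 0.0, 0.0]
contact_force: [0.3, -0.1, -5.5]
width: 0.116
```

Call:
servo_tool(xyz=[[0,0,0],[0,0,0],[0,0,0]], turn=[[0,0,0],[0,0,0],[0,0,0]], jaw=[-1,-1,-1])

```text
t: 9.8
tool_pos: [0.5043, -0.0009, 0.2463]
eef_rot: [0.701, 0.713, 0.0, -0.0]
contact_force: [0.4, -0.3, -4.5]
width: 0.115
```

```bash
python3 -c "
from h import *
im,p=snap('wrist','w10.png');_,q=snap('scene','s10.png')
go([0.605,-0.004,0.243],1.1)
for X in [[.5675,.0314,.2345],[.5689,-.0409,.2345],[.605,.032,.21],[.607,-.04,.21]]: print(proj(p,X),proj(q,X))
a=cv2.imread('pics/s10.png');b=cv2.imread('pics/w10.png')
cv2.imwrite('pics/c10.png',np.hstack([cv2.resize(a[200:380,240:480],(400,300)),cv2.resize(b,(400,300))]))"
```

```text
t 9.9 tcp [ 0.5042 -0.0012  0.2463] mm [ -4.6 100.7   3.3] rv [-0.    -0.    -0.002] F [-0.6  0.8 -5.6] w 0.113
[489.88644851 224.21089294] [345.75629587 245.74515834]
[470.8664628  385.79203422] [315.11505763 254.3806423 ]
[554.85317291 209.02156199] [351.20336272 265.09855785]
[532.61135826 353.23589842] [320.80782076 274.19213682]
```

View pics/c10.png

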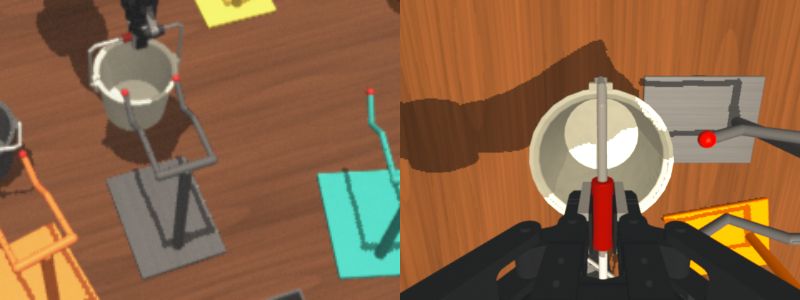

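View pics/w10.png

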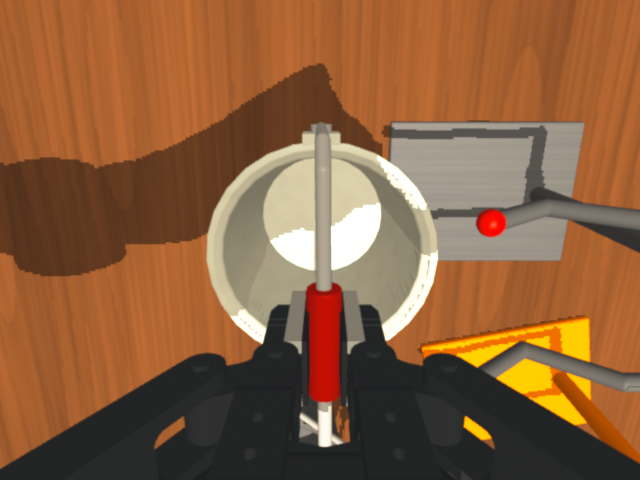

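The near red end is at (491,222), against a predicted (490,224). The bar is above the ends and lines up with the gap. Entering.

Call:
servo_tool(xyz=[[-3,6,1],[-3,18,1],[-3,34,1],[-3,50,1],[-3,66,1]], turn=[[0,0,0],[0,0,0],[0,0,0],[0,0,0],[0,0,0]], jaw=[-1,-1,-1,-1,-1])

```text
t: 10.4
tool_pos: [0.5713, -0.0039, 0.2451]
eef_rot: [0.701, 0.713, -0.0, 0.0]
contact_force: [0.4, 0.3, -3.8]
width: 0.116
```

```bash
python3 -c "
from h import *
im,p=snap('wrist','w11.png');_,q=snap('scene','s11.png')
go([0.602,-0.004,0.243],1.1)
a=cv2.imread('pics/s11.png');b=cv2.imread('pics/w11.png')
cv2.imwrite('pics/c11.png',np.hstack([cv2.resize(a[200:380,240:480],(400,300)),cv2.resize(b,(400,300))]))"
```

```text
t 10.5 tcp [ 0.5728 -0.0036  0.245 ] mm [-0.9 29.2  2.1] rv [ 0.002 -0.001 -0.003] F [ 0.8  0.  -4.3] w 0.115
```

View pics/c11.png

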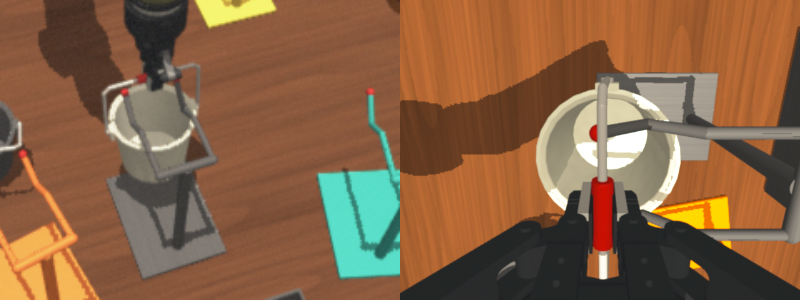

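```bash
python3 -c "
from h import *
p=camera_params('wrist')
print(atz(p,397,199,.206),atz(p,488,213,.23))
print(atz(p,193*2,133*1.6+0,.234))
b=cv2.imread('pics/w11.png');cv2.imwrite('pics/c11b.png',cv2.resize(b[140:290,290:490],(800,600)))"
```

```text
[0.60506841 0.03190486 0.206     ] [0.63615979 0.03210163 0.23      ]
[0.59620176 0.03262099 0.234     ]
```

View pics/c11b.png

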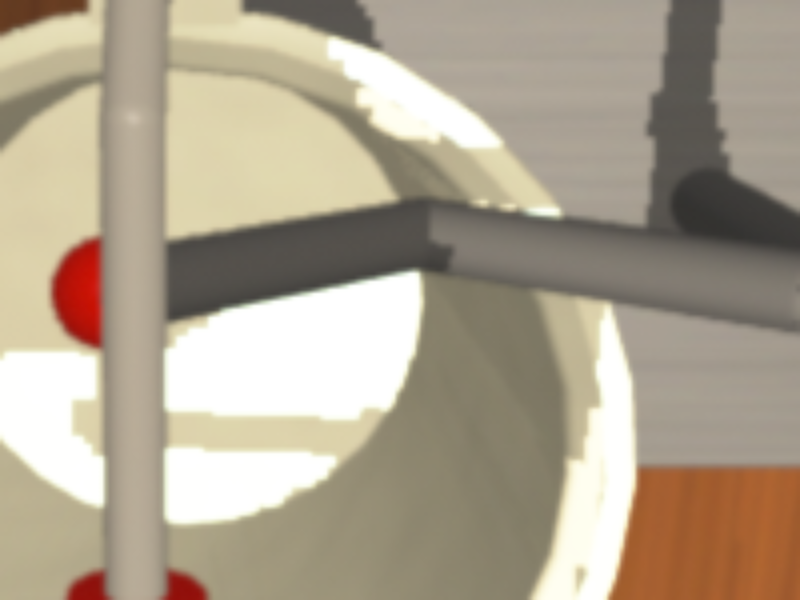

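Call:
servo_tool(xyz=[[-1,12,0],[-1,22,0],[-1,29,0],[-1,32,0],[-1,32,0]], turn=[[0,0,0],[0,0,0],[0,0,0],[0,0,0],[0,0,0]], jaw=[-1,-1,-1,-1,-1])

```text
t: 11.0
tool_pos: [0.602, -0.0039, 0.245]
eef_rot: [0.701, 0.713, -0.0, -0.0]
contact_force: [-0.7, 0.1, -5.3]
width: 0.113
```

Call:
servo_tool(xyz=[[0,0,8],[0,0,20],[0,0,30],[0,0,38],[0,0,43]], turn=[[0,0,0],[0,0,0],[0,0,0],[0,0,0],[0,0,0]], jaw=[-1,-1,-1,-1,-1])

```text
t: 11.5
tool_pos: [0.6016, -0.004, 0.2009]
eef_rot: [0.701, 0.713, -0.001, -0.001]
contact_force: [-0.2, -0.4, -4.7]
width: 0.114
```

```bash
python3 -c "
from h import *
im,p=snap('wrist','w12.png');_,q=snap('scene','s12.png')
go([0.605,-0.004,0.1955],1.1)
a=cv2.imread('pics/s12.png');b=cv2.imread('pics/w12.png')
cv2.imwrite('pics/c12.png',np.hstack([cv2.resize(a[200:380,240:480],(400,300)),cv2.resize(b,(400,300))]))"
```

```text
t 11.6 tcp [ 0.6015 -0.004   0.2011] mm [-0.   3.5  5.6] rv [-0.002  0.    -0.002] F [-0.1  0.3 -4.2] w 0.115
```

View pics/c12.png

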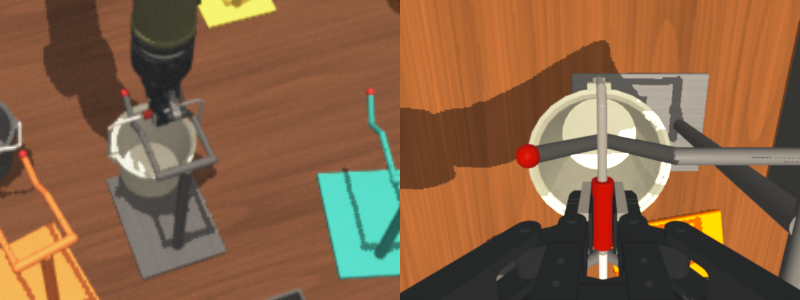

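Call:
servo_tool(xyz=[[0,3,2],[0,3,4],[0,3,5],[0,3,6],[0,3,6]], turn=[[0,0,0],[0,0,0],[0,0,0],[0,0,0],[0,0,0]], jaw=[-1,-1,-1,-1,-1])

```text
t: 12.1
tool_pos: [0.6057, -0.0037, 0.1989]
eef_rot: [0.701, 0.713, 0.0, 0.001]
contact_force: [-5.7, -1.0, 10.7]
width: 0.114
```

```bash
python3 -c "
from h import *
im,p=snap('wrist','w13.png')
go([0.605,-0.004,0.1955],1.1)
b=cv2.imread('pics/w13.png');cv2.imwrite('pics/c13.png',cv2.resize(b[160:310,220:420],(800,600)))"
```

```text
t 12.15 tcp [ 0.6057 -0.0037  0.1989] mm [-0.3 -0.8  3.4] rv [ 0.002  0.001 -0.003] F [-5.6 -0.2 11.1] w 0.116
```

View pics/c13.png

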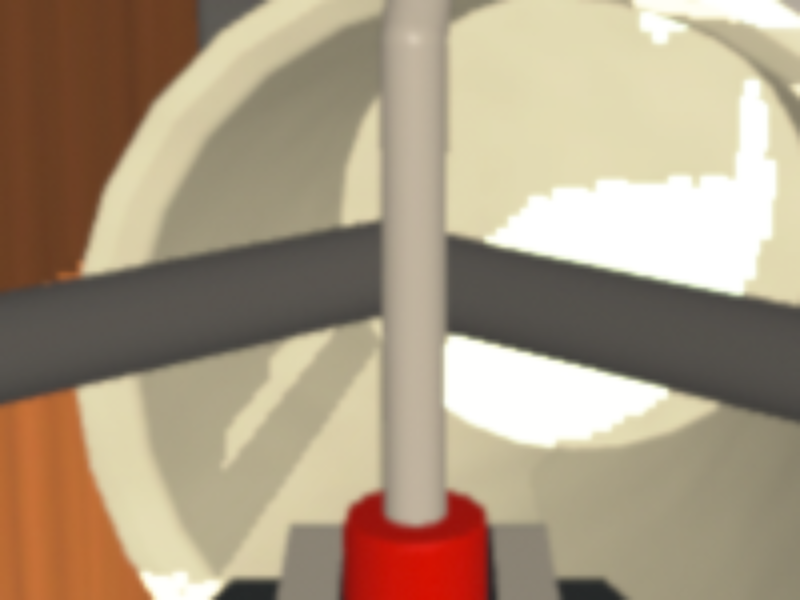

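Call:
servo_tool(xyz=[[0,-2,-2],[0,-2,-2],[0,-2,-2]], turn=[[0,0,0],[0,0,0],[0,0,0]], jaw=[-1,-1,-1])

```text
t: 12.45
tool_pos: [0.6031, -0.004, 0.198]
eef_rot: [0.701, 0.713, -0.0, -0.0]
contact_force: [-0.9, -0.7, -4.8]
width: 0.116
```

Call:
servo_tool(xyz=[[0,0,1],[0,0,2],[0,0,3],[0,0,3]], turn=[[0,0,0],[0,0,0],[0,0,0],[0,0,0]], jaw=[-1,-1,-1,-1])

```text
t: 12.85
tool_pos: [0.6029, -0.0039, 0.1967]
eef_rot: [0.701, 0.713, -0.0, 0.0]
contact_force: [-5.5, -1.3, 10.1]
width: 0.114
```

Call:
servo_tool(xyz=[[0,-1,0],[0,-2,0],[0,-2,0]], turn=[[0,0,0],[0,0,0],[0,0,0]], jaw=[-1,-1,-1])

```text
t: 13.15
tool_pos: [0.6029, -0.0039, 0.1969]
eef_rot: [0.701, 0.713, 0.001, 0.001]
contact_force: [-1.6, -0.3, 7.0]
width: 0.116
```

Call:
servo_tool(xyz=[[0,0,0],[0,0,0],[0,0,0],[0,0,0],[0,0,0]], turn=[[0,0,0],[0,0,0],[0,0,0],[0,0,0],[0,0,0]], jaw=[0,0,0.4,0.4,0.4])

```text
t: 13.65
tool_pos: [0.6014, -0.0038, 0.1951]
eef_rot: [0.701, 0.713, 0.0, -0.0]
contact_force: [-0.4, -1.2, 0.6]
width: 0.7
```

```bash
python3 -c "
from h import *
im,p=snap('wrist','w14.png');_,q=snap('scene','s14.png')
go([0.605,-0.004,0.1955],1.1)
a=cv2.imread('pics/s14.png');b=cv2.imread('pics/w14.png')
cv2.imwrite('pics/c14.png',np.hstack([cv2.resize(a[200:380,240:480],(400,300)),cv2.resize(b,(400,300))]))"
```

```text
t 13.75 tcp [ 0.6013 -0.0039  0.1952] mm [-0.2  3.7 -0.3] rv [-0.     0.    -0.002] F [ 0.1 -0.7  0.3] w 0.703
```

View pics/c14.png

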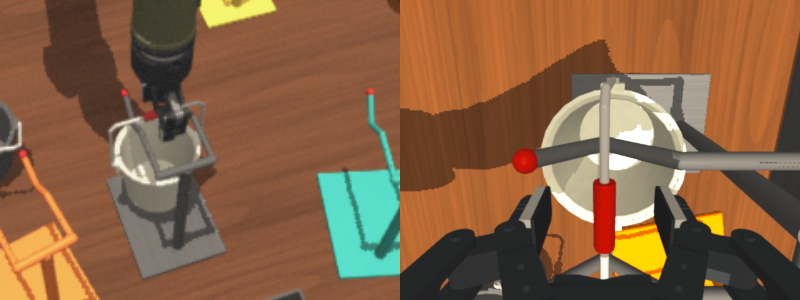

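Call:
servo_tool(xyz=[[0,2,-10],[0,2,-30],[0,2,-60],[0,2,-95],[0,2,-130]], turn=[[0,0,0],[0,0,0],[0,0,0],[0,0,0],[0,0,0]], jaw=[0.4,0.4,0.4,0.4,0.4])

```text
t: 14.25
tool_pos: [0.6033, -0.0037, 0.3274]
eef_rot: [0.701, 0.713, 0.0, 0.0]
contact_force: [0.0, -0.1, 0.6]
width: 0.698
```

Call:
servo_tool(xyz=[[0,-40,-20],[0,-80,-40],[0,-100,-40],[0,-100,-40],[0,-100,-40]], turn=[[0,0,0],[0,0,0],[0,0,0],[0,0,0],[0,0,0]], jaw=[0.4,0.4,0.4,0.4,0.4])

```text
t: 14.75
tool_pos: [0.5039, -0.0057, 0.3661]
eef_rot: [0.701, 0.713, 0.0, 0.001]
contact_force: [1.5, -0.8, -0.5]
width: 0.702
```

```bash
python3 -c "
from h import *
snap('wrist','w15.png');snap('scene','s15.png')
go([0.605,-0.004,0.1955],1.1)
a=cv2.imread('pics/s15.png');b=cv2.imread('pics/w15.png')
cv2.imwrite('pics/c15.png',np.hstack([cv2.resize(a[200:380,240:480],(400,300)),cv2.resize(b,(400,300))]))"
```

```text
t 14.85 tcp [ 0.5044 -0.0056  0.3653] mm [ -0.2 100.5 169.8] rv [ 0.001 -0.    -0.003] F [ 0.3  0.3 -0.7] w 0.699
```

View pics/c15.png

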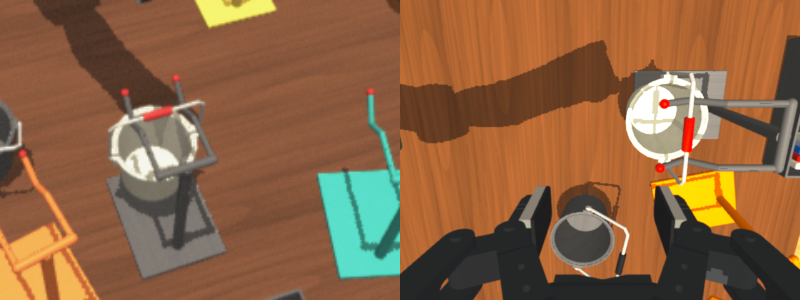

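Call:
servo_tool(xyz=[[0,0,0],[0,0,0],[0,0,0],[0,0,0],[0,0,0]], turn=[[0,0,0],[0,0,0],[0,0,0],[0,0,0],[0,0,0]], jaw=[0.4,0.4,0.4,0.4,0.4])

```text
t: 15.35
tool_pos: [0.5034, -0.0055, 0.3652]
eef_rot: [0.701, 0.713, -0.0, -0.0]
contact_force: [0.7, 0.0, 0.0]
width: 0.698
```

Call:
servo_tool(xyz=[[0,0,0],[0,0,0],[0,0,0],[0,0,0],[0,0,0]], turn=[[0,0,0],[0,0,0],[0,0,0],[0,0,0],[0,0,0]], jaw=[0.4,0.4,0.4,0.4,0.4])

```text
t: 15.85
tool_pos: [0.5034, -0.0056, 0.3653]
eef_rot: [0.701, 0.713, -0.0, 0.0]
contact_force: [-0.0, -0.5, -0.4]
width: 0.702
```

```bash
python3 -c "
from h import *
import numpy as np
F=[snap('scene','s16_%d.png'%i)[0].astype(int) for i in range(10)]
for f in F[1:]: 
    d=np.abs(f-F[0])[235:345,290:400].max(2); print((d>25).sum(),end=' ')
_,q=snap('top','t16.png')
a=cv2.imread('pics/s16_9.png');b=cv2.imread('pics/t16.png')
cv2.imwrite('pics/c16.png',np.hstack([cv2.resize(a[230:350,280:440],(400,300)),cv2.resize(b[100:280,230:470],(400,300))]))
s=camera_params('scene')
for X in [(.604,.062,.1275),(.604,-.07,.1275),(.604,-.004,.2125)]: print((proj(s,X)-[280,230])*2.5,(proj(q,X)-[230,100])/.6+[400,0])
"
```

```text
18 113 316 509 660 776 842 827 768 [202.29587691 127.18829151] [479.58289169 139.24661546]
[ 69.43745137 164.43202288] [576.6231331  138.09411089]
[139.62419796  95.68115225] [528.56277657 119.16041999]
```

View pics/c16.png

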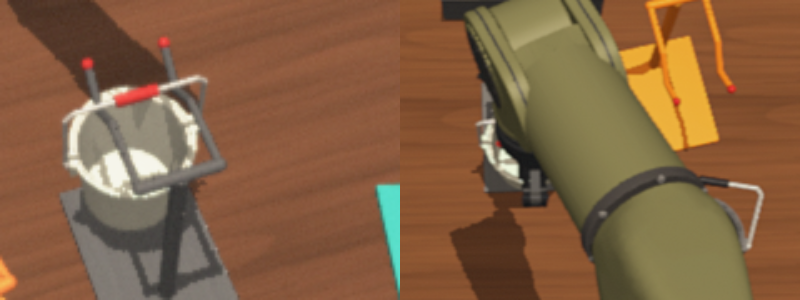

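The pail still swings: scene frames 0.4 s apart differ. I'll let it settle.

Call:
servo_tool(xyz=[[0,-10,-10],[0,-20,-20],[0,-30,-30],[0,-30,-30],[0,-30,-30]], turn=[[0,0,0],[0,0,0],[0,0,0],[0,0,0],[0,0,0]], jaw=[0.4,0.4,0.4,0.4,0.4])

```text
t: 16.9
tool_pos: [0.4733, -0.0063, 0.396]
eef_rot: [0.701, 0.713, 0.0, 0.001]
contact_force: [-0.2, 0.1, 0.0]
width: 0.699
```

```bash
cat >> h.py <<'E'
def watch(n):
    F=[]
    for i in range(n): F.append((get_state()['t'],np.array(camera('scene')).astype(int)))
    # track inner/white-pail lower part: mean of bright-ish pail centroid
    out=[]
    for t,f in F:
        c=f[235:345,290:380]; d=(np.abs(c-F[0][1][235:345,290:380]).max(2)>25).sum(); out.append((round(t,2),int(d)))
    print(out[::2]); cv2.imwrite('pics/last.png',cv2.cvtColor(F[-1][1].astype(np.uint8),cv2.COLOR_RGB2BGR))
E
python3 -c "
from h import *
watch(60)"
```

```text
[(16.9, 0), (17.0, 15), (17.1, 107), (17.2, 271), (17.3, 369), (17.4, 347), (17.5, 245), (17.6, 163), (17.7, 134), (17.8, 154), (17.9, 165), (18.0, 174), (18.1, 178), (18.2, 168), (18.3, 177), (18.4, 174), (18.5, 177), (18.6, 181), (18.7, 178), (18.8, 175), (18.9, 181), (19.0, 175), (19.1, 178), (19.2, 176), (19.3, 174), (19.4, 176), (19.5, 175), (19.6, 177), (19.7, 175), (19.8, 172)]
```

```bash
python3 -c "
from h import *
_,w=snap('wrist','w17.png');snap('top','t17.png')
a=cv2.imread('pics/last.png');b=cv2.imread('pics/w17.png')
cv2.imwrite('pics/c17.png',np.hstack([cv2.resize(a[230:350,280:440],(400,300),interpolation=2),cv2.resize(b[90:390,240:640],(400,300))]))
s=camera_params('scene')
for X in [(.604,.062,.1275),(.604,-.07,.1275),(.604,-.004,.2125)]: print((proj(s,X)-[280,230])*2.5,(proj(w,X)-[240,90])+[400,0])
# expected rim circle and base circle if hanging straight
img=a.copy()
for z,r in ((.1335,.060),(.0385,.045)):
  for k in range(0,360,6):
    t=np.radians(k);u=proj(s,(.604+r*np.cos(t),-.004+r*np.sin(t),z-.003));cv2.circle(img,tuple(int(v) for v in u.round()),0,(0,255,0),-1)
cv2.imwrite('pics/c17b.png',cv2.resize(img[230:350,280:440],(800,600),interpolation=2))"
```

```text
[202.29587691 127.18829151] [624.30782015  23.83178391]
[ 69.43745137 164.43202288] [609.67855758 157.42535441]
[139.62419796  95.68115225] [648.94289852 113.26484344]
```

View pics/c17.png

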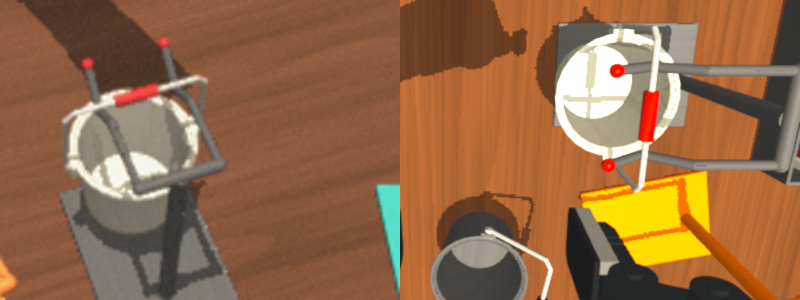

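View pics/c17b.png

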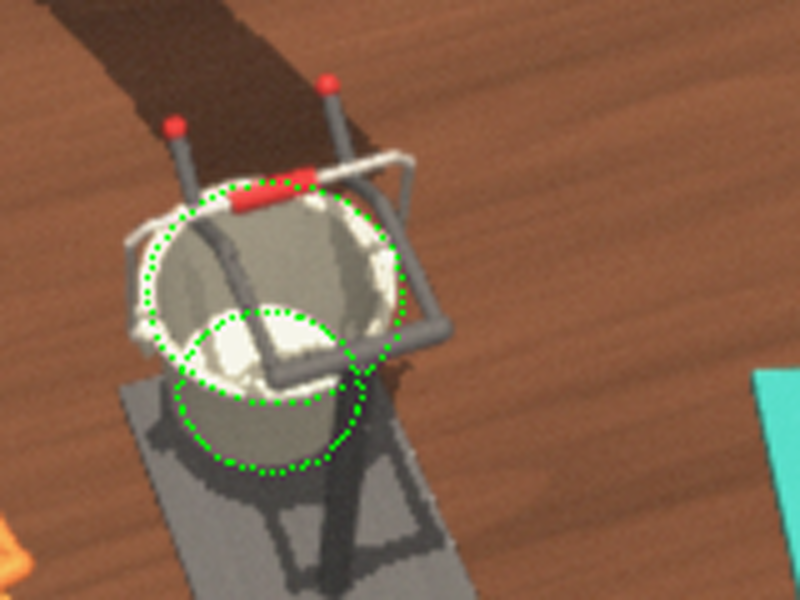

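```bash
python3 -c "
from h import *
s=get_state();print(s['t'],s['contact_force'],s['tool_pos']);print(close_job())"
```

```text
20.0 [-0.30955553 -0.05110875  0.35586454] [ 0.47335979 -0.00607475  0.39527486]
the job is handed in; nothing more can be done
None
```

The white pail is hanging on the black hook stand, and I handed the job in at 20.0 s. With the pail still standing, I swung its bail upright with the shut fingertips; it measured about 0° from upright. I then gripped the red sleeve, lifted the pail, took the bar in over the red ends, lowered it into the V dip and let go.

- **Hanging:** the bail lies over both prongs at the dip. In the scene view the rim and base match the outline predicted for a straight-hanging pail clear of the counter.
- **Settling:** the pail swung a little after release. It was steady from about 18 s, and the frames stayed unchanged for the last 1.8 s.
- **Robot clear:** the gripper is well clear of the pail and stand and shows about 0 N contact.
- **Grey pail:** I did not touch it. Its bail still looked folded in the last wrist view, but I did not measure it.
- **Disagreements:** camera heights read about 3–4 mm below the given sizes, so I used the given heights. The hook seat's x came out between 0.600 and 0.608 m from different features, and I found the bottom of the dip by contact force at about 0.603 m.

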